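Make up the two-tier serving stand

ROBOT

A 6-joint arm with a two-finger parallel gripper is mounted at the origin on the work surface. World frame = base frame: x ahead of the robot, y to its left, z up, the work surface at z = 0. Lengths are in m, angles in rad, forces in N, time in s.
With the tool pointing down it reaches from about 0.325 to 0.875 m from the base axis. Payload 4.4 kg.
Tool frame: the origin (TCP) lies midway between the tips of the shut fingers; the grasp point (between the pads) lies 19 mm behind it; x points along the fingers, y is the direction in which the jaws open and shut, and the axes are right-handed (so a half turn about x gives the same grasp; the last joint's range is limited). The gripper opens to 85 mm and grips with 20 to 120 N. Pads are 22 mm wide; open, the fingers measure 114 mm over their backs; the gripper's body (76 mm by 85 mm) begins 54 mm behind the grasp point. The pads swing forward as they close: fully open they stand 13 mm farther back than shut.
Start: joints at [-0.15, 0.207, 1.542, -0, 1.393, -0.15], TCP at [0.575, -0, 0.231] pointing down, gripper open.
Joint ranges: [-2.73, 2.73], [-0.86, 2.22], [0.23, 2.46], [-1.11, 4.25], [0.08, 2.63], [-2.82, 2.82]. Speed limits (rad/s): [2.79, 2.79, 3.14, 3.14, 3.14, 3.14].

INTERFACE

Orientations are given as [roll, pitch, yaw] about the fixed x, y, z axes, in that order (R = Rz(yaw) Ry(pitch) Rx(roll)).
In Python, from cell import env, cams, workorder gives the robot as it stands.
- The arm moves only by the tool carry_out, never from a script. Its argument "commands" is a list of rows, each an object of numbers: "x", "y", "z": the shift along the tool's x, y, z in m; "wx", "wy", "wz": the turn, a rotation vector about the tool's x, y, z in rad; "grip": the finger opening in m, from 0 to 0.0854. In form: [{"x": .., "y": .., "z": .., "wx": .., "wy": .., "wz": .., "grip": ..}, ...]. A call has 1 to 12 rows; each row is the pose to reach, as a shift and turn from the pose commanded when the call began, along the tool's axes at that moment; what a row does not reach only later rows make up. A row lasts 1/8 s, in which the tool goes at most 62.5 mm and 10.7 degrees, less where a joint would pass 70% of its speed; a pose out of reach is approached as far as the arm can. A call with a gripper value outside its range is refused whole. The fingers move at their own pace and stop on an object; "squeeze" is the grip in N (left out, the last holds). Time passes only in rows, so rows that repeat a pose let the fingers close. It gives the time, the measured TCP pose, the force and the opening at its end, in the units of the state.
- env.get_obs(): the state, without advancing time (a new reading comes with each control period).
- cams.snapshot(name): name is "scene" or "side" or "wrist"; returns a dict with "img" (480x640x3 uint8, red, green, blue), "z_map" (480x640 float32, m along the optical axis (not along the pixel's ray), 0 where there is no reading), "fx", "fy", "cx", "cy" (pixels), "pose" (4x4, takes a point from camera to world coordinates). Camera axes: x right, y down, z forward; pixel columns grow to the right and rows downward; lengths in m; the calibration is good to about 2 mm. The wrist camera is an equidistant fisheye: a pixel r from the principal point sees the ray r / f radians off the axis. A picture is of the moment at which its call begins.
- workorder.job_done(): hands the job in, once; it reports no verdict.
The state is a dict: "time_s": time; "joint_positions": joint angles; "joint_velocities": joint speeds; "tau": joint torques, N m; "eef_pos": TCP position; "orientation": TCP orientation; "ft_force": force on the tool from outside, world axes, zero at the start; "torque": the same for the moment, N m; "width": opening from 0.0 (shut) to 1.0 (fully open).
Only numpy, scipy, OpenCV 4.12 (cv2) and the standard library are available. Lean on these libraries where they do the work, as an engineer would, in place of code of your own. Each camera call takes 0.05 s, during which the arm holds its last target. There are 200 camera calls.

TASK

Make up the two-tier serving stand for a coffee order. Stand the loose white cup upright in the middle of the saucer on the lower deck. Draw the upper tray out from under the cup riser, leave it standing free on the counter clear of the riser, then take it up again, carry it level and lower it over the stand's posts until all four corners rest on their collars; leave everything else on the counter as it is.

Things in the scene. Friction and masses are not known exactly. Their poses are not given: they have to be found in the camera images.
- stand: Lower tier of the serving stand, fixed: wooden deck 200 (x) by 160 mm (y), top 20 mm above the counter, with four 12 mm steel posts at x = +-84, y = +-64 mm. Each has a 24 mm wide collar, top 100 mm above the counter, then a pin 9 mm thick and 22 mm high, tapered to 3 mm over its last 7 mm. Origin: middle of the deck, at counter level; z up.
- stand_seat (a point): Point on the stand's centre line level with the tops of its four collars, 100 mm above the counter: where the middle of the upper tray's underside belongs. Same axes as the stand.
- tray: Upper tray, 0.45 kg, loose: wooden board 200 (x) by 160 mm (y), 10 mm thick, a 14 mm hole near each corner at x = +-84, y = +-64 mm, low rims between the holes and a bow handle across the middle. Starts flat on the counter, pushed part way under the riser, its -x end out; slides freely. Fits the stand either way round. Origin: centre of its underside; z up.
- tray_front (a point): Middle of the top edge of the rim at the tray's -x end, which sticks out of the riser by 82 to 92 mm: x = -95, z = 34 mm in the tray. This rim is 10 mm thick, 100 mm long in y, and stands 24 mm above the board. The two side rims (8 mm thick, at y = +-76, 136 mm long in x) are as high.
- tray_bow (a point): Centre of the bar of the tray's bow handle, 79 mm above the middle of the tray's underside; tray's axes. The bar is wood, 14 mm square, 122 mm long along y, on two 8 mm steel rods at y = +-52 mm; its top is 86 mm above the underside. At the start it is 8 to 18 mm behind the riser's front edge, under the board.
- riser: Cup riser, fixed: dark wooden board 280 mm wide (y), 200 mm deep (x), underside 108 and top 124 mm above the counter, on a cheek at each side (250 mm clear between); white cups stand upturned on it, tops 182 mm above the counter, 59 mm or more behind the front edge. Origin: on the counter 100 mm before the middle of the front edge; -x points out of it, the way the tray is drawn.
- riser_front (a point): Middle of the lower front edge of the riser's board, 108 mm above the counter.
- saucer: White saucer, loose on the middle of the stand's deck: 116 mm across, rim 13 mm high, flat well about 76 mm across whose floor is 5 mm above its underside. Origin: centre of its underside; z up.
- cup: White straight-sided cup standing upright on the counter near the middle, the only upright cup: 58 mm high, 62 mm across from 18 mm above its base to the rim, foot 46 mm across, wall 4.5 mm, 0.17 kg; an ear handle on its +y side reaches 52 mm from the axis between 16 and 50 mm above the base. Origin: centre of its underside; z up.
- jug: Bystander: steel milk jug 82 mm across, 100 mm high, handle on its +x side reaching 71 mm from the axis; standing beyond the cup. Origin: centre of its underside.
- jar: Bystander: closed glass sugar jar 72 mm across, 90 mm high, standing behind the stand. Origin: centre of its underside.
- tamper: Bystander: steel coffee tamper 58 mm across, 100 mm high, upright on a black rubber mat at the side. Origin: centre of its underside.
Mind the look-alikes: they are no part of the job. What is shaped like the cup but pink or turquoise is not meant.

How it is judged:
On the way, in this order (a step that is already met when the one before it is completed fails the run):
1. the tray stands on the counter, let go, clear of the riser (no more than 15 mm of its far end still under the board) (x of tray in the frame of riser below 0.015 m and height (world z) of tray below 0.004 m and angle between tray's own z axis and vertical below 0.03 rad and contact force between the fingers and tray below 0.2 N and linear speed of tray below 0.02 m/s), for 0.2 s.
2. the tray is lowered over the posts still in the fingers, to 12 mm or less above the collars (horizontal distance between tray and stand_seat below 0.006 m and z of tray in the frame of stand_seat between -0.004 and 0.012 m and contact force between the fingers and tray above 0.5 N), for 0.05 s.
At the end, for the whole second after the job is handed in: Upper tray at rest on all four collars: height within 3 mm, level within 0.025 rad, centred within 6 mm, in line within 0.06 rad either way round. Cup upright on the saucer's floor within 14 mm of its centre; saucer flat on the deck within 30 mm of its middle (horizontal distance between tray and stand_seat below 0.006 m and z of tray in the frame of stand_seat between -0.003 and 0.003 m and angle between tray's own z axis and vertical below 0.025 rad and angle between the x axis of tray and the x axis of stand, either way round below 0.06 rad and linear speed of each of tray, cup below 0.01 m/s and horizontal distance between cup and saucer below 0.014 m and z of cup in the frame of saucer between 0.002 and 0.009 m and angle between cup's own z axis and vertical below 0.06 rad and z of saucer in the frame of stand between 0.016 and 0.024 m and horizontal distance between saucer and stand below 0.03 m); the robot touches nothing.
It fails at once if the tray is tipped more than 0.35 rad (angle between tray's own z axis and vertical above 0.35 rad).
It fails at once if the cup is tipped more than 0.6 rad (angle between cup's own z axis and vertical above 0.6 rad).
It fails at once if the milk jug, sugar jar or tamper is shifted more than 30 mm or tipped over (distance of any of jug, jar, tamper from where it was at the start of the episode above 0.03 m or angle between any of jug, jar, tamper's own z axis and vertical above 0.5 rad).
It also fails if it takes over 67 s, if anything falls off the work surface, if the arm or the gripper's body presses on something with over 40 N, if the wrist force passes 120 N, or if a joint passes its speed limit or range.

## Working session

There is one attempt and no reset: what is moved stays moved. The work goes in short steps, Python scripts to look and compute and a tool call to move; the robot and the scene stay as the last step left them, time stands still between calls to the robot, and variables do not carry over. Pictures are saved under pics/ and viewed, about 8 in all and at most 12, crops included, and the job is handed in when it is done.

Besides the shell and the picture viewer there is one more tool, called after ">>>" in YAML: its name, and indented under it one key for each argument. carry_out: Moves the arm, as the interface text tells. Its arguments: {"type":"object","properties":{"commands":{"type":"array","items":{"type":"object","properties":{"x":{"type":"number"},"y":{"type":"number"},"z":{"type":"number"},"wx":{"type":"number"},"wy":{"type":"number"},"wz":{"type":"number"},"grip":{"type":"number"}}}},"squeeze":{"type":"number"}},"required":["commands"]}

```bash
ls; mkdir -p pics; cat > h.py <<'E'
import numpy as np, cv2, pickle
from cell import env, cams, workorder
def snap(n):
    s=cams.snapshot(n); pickle.dump(s,open(f'{n}.pkl','wb')); return s
def load(n): return pickle.load(open(f'{n}.pkl','rb'))
def cloud(s):
    v,u=np.mgrid[0:480,0:640]; z=s['z_map']
    p=np.stack([(u-s['cx'])/s['fx']*z,(v-s['cy'])/s['fy']*z,z],-1)
    w=p@s['pose'][:3,:3].T+s['pose'][:3,3]; w[z==0]=np.nan; return w
def save(n,img,scale=1):
    cv2.imwrite(f'pics/{n}.png',cv2.resize(img[:,:,::-1],None,fx=scale,fy=scale,interpolation=cv2.INTER_CUBIC))
E
python3 - <<'E'
from h import *
a=snap('scene');b=snap('side')
for s in(a,b): print(s['fx'],s['fy'],s['cx'],s['cy'],s['pose'].round(3).tolist(),(s['z_map']==0).mean())
save('scene0',a['img'],1.25);save('side0',b['img'],1.25)
print(env.get_obs())
E
```

```text
pics
544.2238438490464 544.2238438490464 315.41772836565286 243.89943636731564 [[-0.331, 0.762, -0.557, 1.488], [0.944, 0.264, -0.2, 0.333], [-0.005, -0.592, -0.806, 1.501], [0.0, 0.0, 0.0, 1.0]] 0.003860677083333333
463.8531130198493 463.8531130198493 311.0488733495494 236.73964187677385 [[0.795, -0.441, 0.415, -0.047], [-0.606, -0.561, 0.564, -0.785], [-0.016, -0.7, -0.714, 1.067], [0.0, 0.0, 0.0, 1.0]] 0.004036458333333334
{'time_s': 0.1, 'joint_positions': array([-1.50464140e-01,  2.07325323e-01,  1.54286079e+00,  1.47403546e-05,
        1.39352449e+00, -1.50488596e-01]), 'joint_velocities': array([-0.00210421, -0.00110235, -0.00227785, -0.0011581 , -0.0009019 ,
       -0.00048331]), 'tau': array([-6.50861111e-04, -3.84093010e+01, -2.92548752e+01, -2.51638894e-04,
        4.84987657e-03,  7.72491080e-05]), 'eef_pos': array([5.74288805e-01, 1.21766106e-04, 2.30223699e-01]), 'orientation': array([-1.72813287,  1.56867833,  2.98427795]), 'ft_force': array([-0.83496189,  0.23070679, -0.19373437]), 'torque': array([-0.03477011, -0.04963999,  0.01651581]), 'width': 0.9997746246975506}
```

View pics/scene0.png

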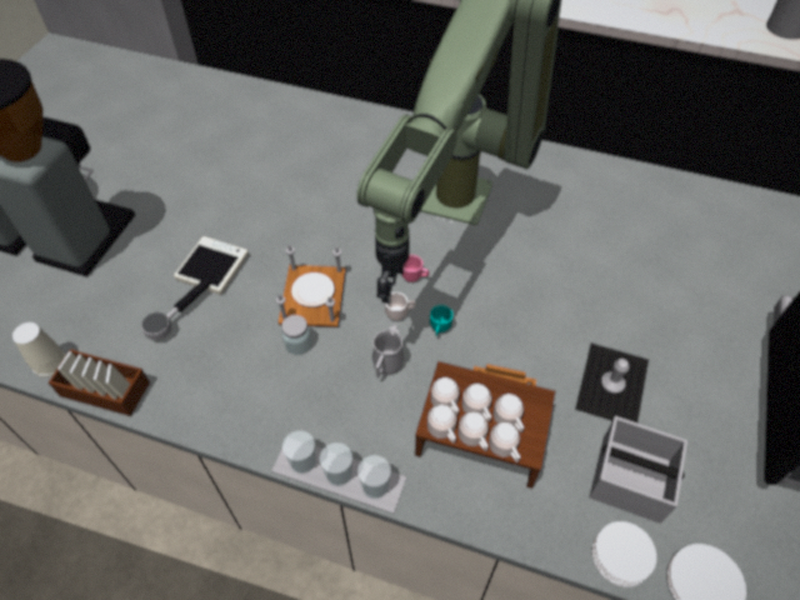

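View pics/side0.png

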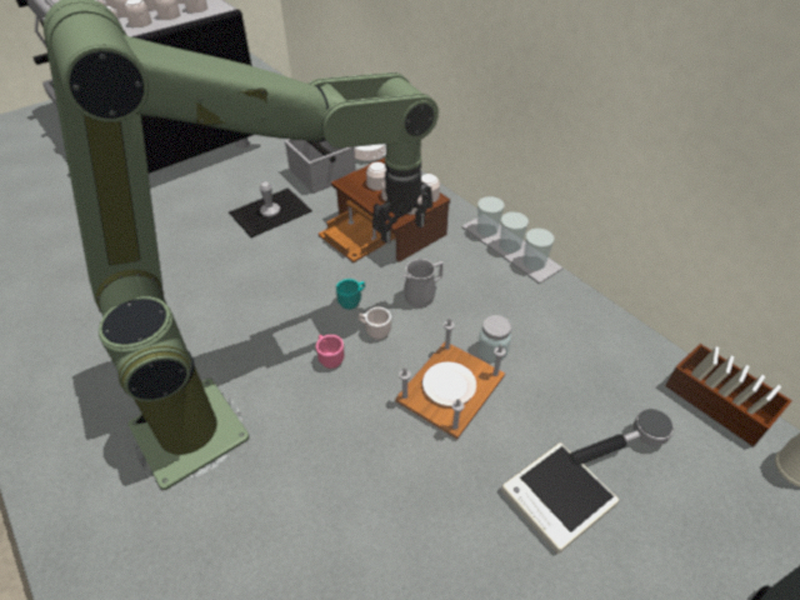

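White cup candidates in the scene picture are white (397,306), pink (413,268) and turquoise (441,319); in the side picture the white one is at (377,322). The upturned white cups on the riser and the glasses are also look-alikes. I choose the white one. The stand is at scene (313,295), and the riser at (487,415) with the tray end showing at (505,375).

```bash
cat > m1.py <<'E'
from h import *
def rect(p):
    (c,s,a)=cv2.minAreaRect((p*1000).astype(np.float32)); return np.round(c,1),np.round(s,1),round(a,1)
W={}
for n in('scene','side'):
    s=load(n); w=cloud(s); W[n]=w; im=s['img'].astype(int); hsv=cv2.cvtColor(s['img'],cv2.COLOR_RGB2HSV)
    x,y,z=w[...,0],w[...,1],w[...,2]
    cnt=(abs(z)<.02)&(x>.3)&(x<.9)&(abs(y)<.4); print(n,'counter z med',np.nanmedian(z[cnt]).round(4),'std',np.nanstd(z[cnt]).round(4))
    sat=(hsv[...,1]>90)&(hsv[...,0]<20)
    R=(x>.3)&(x<1)&(y<-.05)&(y>-.5)
    d=sat&R&(abs(z-.02)<.012); nn,l,st,c=cv2.connectedComponentsWithStats(d.astype(np.uint8)); k=1+st[1:,4].argmax()
    d=l==k; print(' deck',rect(w[d][:,:2]),d.sum(),np.median(z[d]).round(4))
    dm=np.array(cv2.minAreaRect((w[d][:,:2]*1000).astype(np.float32))[0])/1000
    near=(np.hypot(x-dm[0],y-dm[1])<.14)
    p=near&(z>.085)&(z<.13); nn,l,st,c=cv2.connectedComponentsWithStats(p.astype(np.uint8))
    for i in range(1,nn):
        if st[i,4]>5: print(' post',c[i].round(1),st[i,4],np.median(w[l==i],0).round(4), w[l==i][:,2].max().round(4))
    sc=near&(hsv[...,1]<60)&(hsv[...,2]>150)&(z>.02)&(z<.05)
    print(' saucer',rect(w[sc][:,:2]),sc.sum())
    cu=(hsv[...,1]<60)&(hsv[...,2]>110)&(z>.012)&(z<.075)&(x>.45)&(x<.75)&(abs(y)<.12)
    nn,l,st,c=cv2.connectedComponentsWithStats(cu.astype(np.uint8))
    for i in range(1,nn):
        if st[i,4]>40:
            q=w[l==i]; t=q[q[:,2]>.05]; print(' cup?',c[i].round(),st[i,4],q.min(0).round(3),q.max(0).round(3), cv2.minEnclosingCircle((t[:,:2]*1000).astype(np.float32)) if len(t)>4 else '')
    rb=(abs(z-.124)<.012)&sat&(y>0)&(x>.4); nn,l,st,c=cv2.connectedComponentsWithStats(rb.astype(np.uint8)); k=1+st[1:,4].argmax()
    m=(l==k); print(' riser',rect(w[m][:,:2]),m.sum(), cv2.boxPoints(cv2.minAreaRect((w[m][:,:2]*1000).astype(np.float32))).round().tolist())
    tr=sat&(y>0)&(x>.4)&(z<.05)&(z>-.01); nn,l,st,c=cv2.connectedComponentsWithStats(tr.astype(np.uint8)); k=1+st[1:,4].argmax()
    m=(l==k); print(' tray',rect(w[m][:,:2]),m.sum(),c[k]); m&=(z>.026)
    print(' rimtop',rect(w[m][:,:2]),m.sum(),w[m].min(0).round(3),w[m].max(0).round(3))
a=load('scene')['img'][215:275,285:375]; b=load('side')['img'][215:300,240:340]
save('cupcrop',np.hstack([cv2.resize(a,(400,267)),cv2.resize(b,(314,267))]))
E
python3 m1.py
```

```text
scene counter z med 0.0018 std 0.0044
 deck (array([ 501.1, -259.2]), array([206.2, 160.7]), 15.8) 1137 0.0214
 post [231.9 199.7] 43 [ 0.4399 -0.3425  0.1031] 0.1281
 post [269.2 201.3] 43 [ 0.404  -0.2203  0.1027] 0.123
 post [224.  239.4] 47 [ 0.601  -0.2962  0.1032] 0.1205
 post [263.5 241.1] 49 [ 0.567  -0.1736  0.1039] 0.1219
 post [236.2 253.9] 49 [ 0.6337 -0.2414  0.092 ] 0.0994
 saucer (array([ 515.6, -256.4]), array([160.2, 116.6]), 13.1) 695
 cup? [318. 245.] 262 [ 0.45  -0.051  0.012] [0.511 0.02  0.067] ((476.2841796875, -16.05333137512207), 38.771907806396484)
 riser (array([749.9, 286.6]), array([205.8, 277.9]), 2.7) 3079 [[641.0, 421.0], [654.0, 143.0], [859.0, 153.0], [846.0, 430.0]]
 tray (array([574.2, 298.4]), array([ 22.3, 156.8]), 5.8) 303 [405.21452145 298.47524752]
 rimtop (array([571.5, 296.9]), array([17.4, 95.5]), 2.7) 114 [0.561 0.249 0.026] [0.58  0.345 0.042]
side counter z med 0.0019 std 0.0041
 deck (array([ 503. , -260.2]), array([204.1, 161.2]), 15.8) 2153 0.0213
 post [359.3 259.5] 63 [ 0.5642 -0.1779  0.1028] 0.1223
 post [393.1 265.1] 72 [ 0.6338 -0.2423  0.0916] 0.0974
 post [400.  280.8] 70 [ 0.5994 -0.3014  0.1018] 0.1215
 post [324.  299.1] 73 [ 0.4035 -0.2243  0.1019] 0.1237
 post [366.3 323.9] 78 [ 0.4383 -0.3471  0.1018] 0.1265
 saucer (array([ 527.7, -254.9]), array([174.9, 123.7]), 4.1) 1145
 cup? [302. 257.] 442 [ 0.45  -0.059  0.012] [0.51  0.019 0.065] ((474.1194763183594, -20.86624526977539), 38.20323944091797)
 riser (array([708.4, 327.3]), array([193.6, 125.7]), 89.6) 738 [[645.0, 231.0], [771.0, 230.0], [772.0, 424.0], [646.0, 425.0]]
 tray (array([638.4, 317.8]), array([148.8, 206.8]), 4.1) 1260 [280.85634921 187.15634921]
 rimtop (array([624.2, 319.6]), array([209.1, 121.5]), 84.3) 245 [0.565 0.214 0.026] [0.694 0.421 0.048]
```

View pics/cupcrop.png

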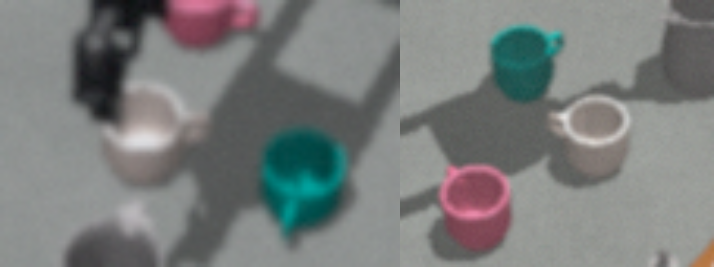

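The crop shows the white cup between the turquoise one and the pink one, with its ear pointing to +y. That matches the description.

```bash
cat >> h.py <<'E'
from scipy.spatial.transform import Rotation as Ro
def cur():
    o=env.get_obs(); return np.array(o['eef_pos']),Ro.from_euler('xyz',o['orientation']),o
def plan(p,jaw):
    """p: target TCP; jaw: world yaw (rad) of jaw axis, tool straight down"""
    c,R,o=cur()
    best=None
    for k in(0,np.pi):
        y=np.array([np.cos(jaw+k),np.sin(jaw+k),0]); x=np.array([0,0,-1.]); T=Ro.from_matrix(np.stack([x,y,np.cross(x,y)],1))
        rv=(R.inv()*T).as_rotvec()
        if best is None or np.linalg.norm(rv)<np.linalg.norm(best): best=rv
    print('t',round(o['time_s'],2),'shift',R.inv().apply(np.array(p)-c).round(4),'rot',best.round(4))
E
python3 - <<'E'
from h import *
c,R,o=cur(); print(c,R.as_matrix().round(3).tolist())
for n in('scene','side'):
    s=load(n); w=cloud(s); hsv=cv2.cvtColor(s['img'],cv2.COLOR_RGB2HSV); x,y,z=w[...,0],w[...,1],w[...,2]
    for nm,m in(('pink',(hsv[...,0]>160)&(hsv[...,1]>90)),('turq',(hsv[...,0]>80)&(hsv[...,0]<98)&(hsv[...,1]>110))):
        m&=(x>.3)&(x<.75)&(abs(y)<.25)&(z>.01)&(z<.08); print(n,nm,np.nanpercentile(w[m],[2,98],axis=0).round(3).tolist(),m.sum())
plan([.4805,-.030,.12],0); plan([.4805,-.030,.022],0)
E
```

```text
[5.74288805e-01 1.21766106e-04 2.30223699e-01] [[-0.002, 1.0, 0.0], [0.0, 0.0, -1.0], [-1.0, -0.002, -0.0]]
scene pink [[0.307, -0.05, 0.013], [0.371, 0.012, 0.061]] 250
scene turq [[0.448, 0.073, 0.011], [0.522, 0.129, 0.064]] 326
side pink [[0.312, -0.06, 0.013], [0.369, 0.002, 0.062]] 436
side turq [[0.45, 0.067, 0.012], [0.519, 0.128, 0.062]] 377
t 0.1 shift [ 0.1104 -0.0936  0.0302] rot [ 0.     -0.0003  0.0021]
t 0.1 shift [ 0.2084 -0.0934  0.0302] rot [ 0.     -0.0003  0.0021]
```

>>> carry_out:
  commands:
    - {"x": 0.05, "y": -0.047, "z": 0.015, "grip": 0.0854}
    - {"x": 0.08, "y": -0.094, "z": 0.03, "grip": 0.0854}
    - {"x": 0.08, "y": -0.094, "z": 0.03, "grip": 0.0854}
    - {"x": 0.08, "y": -0.094, "z": 0.03, "grip": 0.0854}

```text
validation failed for argument at $.co...
```

```bash
cat >> h.py <<'E'
def fcloud(s):
    v,u=np.mgrid[0:480,0:640]; a=(u-s['cx'])/s['fx']; b=(v-s['cy'])/s['fy']; r=np.hypot(a,b)+1e-9
    z=s['z_map']; t=np.tan(np.minimum(r,1.5)); p=np.stack([a/r*t*z,b/r*t*z,z],-1)
    w=p@s['pose'][:3,:3].T+s['pose'][:3,3]; w[z==0]=np.nan; return w
def ring(p):
    A=np.c_[2*p[:,:2],np.ones(len(p))]; 
    for _ in range(5):
        q=np.linalg.lstsq(A,(p[:,:2]**2).sum(1),rcond=None)[0]; r=np.sqrt(q[2]+q[0]**2+q[1]**2)
        e=abs(np.hypot(p[:,0]-q[0],p[:,1]-q[1])-r); k=e<max(2*np.median(e),.002); p=p[k];A=A[k]
    return q[:2].round(4),r.round(4),len(p)
E
python3 - <<'E'
from h import *
s=snap('wrist'); save('wrist1',s['img']); w=fcloud(s); hsv=cv2.cvtColor(s['img'],cv2.COLOR_RGB2HSV)
print(s['fx'],s['cx'],s['cy'],s['pose'].round(3).tolist()); x,y,z=w[...,0],w[...,1],w[...,2]
print('counter',np.nanmedian(z[(abs(z)<.02)]))
m=(np.hypot(x-.48,y+.03)<.06)&(z>.045)&(z<.08)&(hsv[...,1]<70); q=w[m]; print(m.sum(),np.median(q,0),ring(q[q[:,2]>np.percentile(q[:,2],90)-.006]))
print(cur()[0])
E
```

```text
371.64829954431775 324.10267171045797 236.83647895027042 [[1.0, 0.001, -0.002, 0.574], [0.001, -0.959, -0.284, 0.072], [-0.002, 0.284, -0.959, 0.373], [0.0, 0.0, 0.0, 1.0]]
counter 0.0006365609685913542
1616 [ 0.47325087 -0.01991908  0.05716606] (array([ 0.4798, -0.0243]), np.float64(0.0284), 875)
[5.74409187e-01 9.31116523e-05 2.30360611e-01]
```

View pics/wrist1.png

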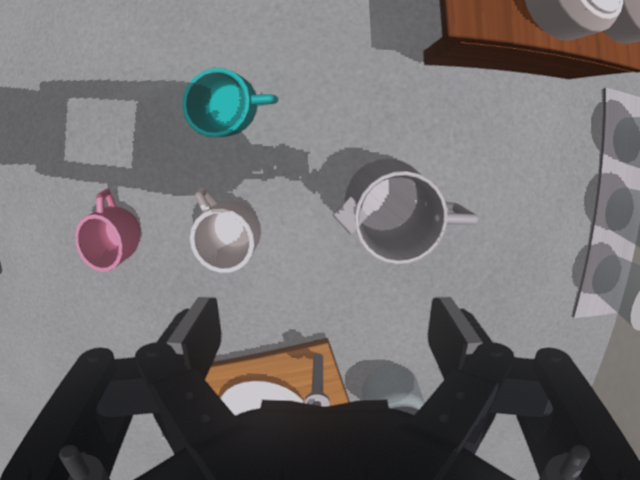

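The wrist picture shows the white cup at (223,238) with its ear at (203,200), the jug at (400,215) and the stand's corner at (320,345). The move was refused, so I'll give all seven keys.

>>> carry_out:
  commands:
    - {"x": 0.04, "y": -0.05, "z": 0.015, "wx": 0, "wy": 0, "wz": 0, "grip": 0.085}
    - {"x": 0.08, "y": -0.094, "z": 0.028, "wx": 0, "wy": 0, "wz": 0, "grip": 0.085}
    - {"x": 0.08, "y": -0.094, "z": 0.028, "wx": 0, "wy": 0, "wz": 0, "grip": 0.085}
    - {"x": 0.08, "y": -0.094, "z": 0.028, "wx": 0, "wy": 0, "wz": 0, "grip": 0.085}
  squeeze: 30

```text
time_s: 0.65
eef_pos: [0.481, -0.0281, 0.1512]
orientation: [1.866, 1.571, 0.295]
ft_force: [0.3, -0.2, 0.7]
width: 1.004
```

```bash
cat >> h.py <<'E'
def ray(s,uv,h,fish=True):
    uv=np.atleast_2d(uv).astype(float); a=(uv[:,0]-s['cx'])/s['fx']; b=(uv[:,1]-s['cy'])/s['fy']
    if fish: r=np.hypot(a,b)+1e-9; d=np.c_[a/r*np.sin(r),b/r*np.sin(r),np.cos(r)]
    else: d=np.c_[a,b,np.ones(len(a))]
    d=d@s['pose'][:3,:3].T; o=s['pose'][:3,3]; return o+d*((h-o[2])/d[:,2])[:,None]
E
python3 - <<'E'
from h import *
s=snap('wrist'); w=fcloud(s); im=s['img']; x,y,z=w[...,0],w[...,1],w[...,2]
m=(np.hypot(x-.48,y+.027)<.045)&(z>.050)&(z<.066)
m=cv2.morphologyEx(m.astype(np.uint8),cv2.MORPH_OPEN,np.ones((3,3)))
c=max(cv2.findContours(m,cv2.RETR_EXTERNAL,cv2.CHAIN_APPROX_NONE)[0],key=len)[:,0]
print(m.sum(),c.min(0),c.max(0)); p=ray(s,c,.058); print('outer',ring(p))
q=w[m>0]; print('depth',ring(q),np.median(q[:,2]))
p=ray(s,cv2.convexHull(c)[:,0],.058); print('hull',p[:,:2].min(0),p[:,:2].max(0))
v=im.copy(); cv2.drawContours(v,[c[:,None]],-1,(255,0,0),1); save('w2',v[max(0,c[:,1].min()-60):c[:,1].max()+60,max(0,c[:,0].min()-80):c[:,0].max()+80],2)
E
```

```text
2174 [277 188] [367 278]
outer (array([ 0.4785, -0.0245]), np.float64(0.0306), 272)
depth (array([ 0.4786, -0.0238]), np.float64(0.0282), 1794) 0.05805637847934611
hull [ 0.44838942 -0.05544352] [0.50869706 0.0068567 ]
```

View pics/w2.png

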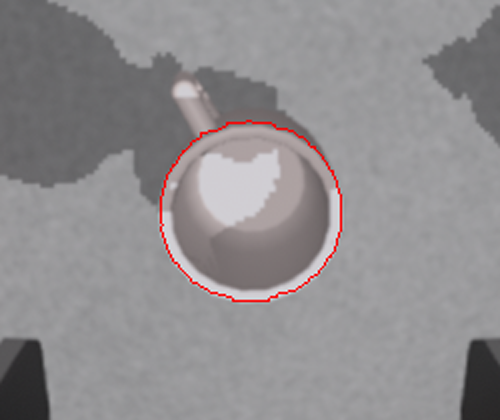

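```bash
python3 - <<'E'
from h import *
plan([.4785,-.0245,.014],.28)
E
```

```text
t 0.7 shift [ 0.1386 -0.0048 -0.004 ] rot [-0.2801  0.0012 -0.0033]
```

>>> carry_out:
  commands:
    - {"x": 0.03, "y": -0.0045, "z": -0.004, "wx": -0.14, "wy": 0, "wz": 0, "grip": 0.085}
    - {"x": 0.06, "y": -0.0045, "z": -0.004, "wx": -0.28, "wy": 0, "wz": 0, "grip": 0.085}
    - {"x": 0.09, "y": -0.0045, "z": -0.004, "wx": -0.28, "wy": 0, "wz": 0, "grip": 0.085}
    - {"x": 0.12, "y": -0.0045, "z": -0.004, "wx": -0.28, "wy": 0, "wz": 0, "grip": 0.085}
    - {"x": 0.137, "y": -0.0045, "z": -0.004, "wx": -0.28, "wy": 0, "wz": 0, "grip": 0.085}
    - {"x": 0.137, "y": -0.0045, "z": -0.004, "wx": -0.28, "wy": 0, "wz": 0, "grip": 0.085}
    - {"x": 0.137, "y": -0.0045, "z": -0.004, "wx": -0.28, "wy": 0, "wz": 0, "grip": 0.04}
    - {"x": 0.137, "y": -0.0045, "z": -0.004, "wx": -0.28, "wy": 0, "wz": 0, "grip": 0.04}
    - {"x": 0.137, "y": -0.0045, "z": -0.004, "wx": -0.28, "wy": 0, "wz": 0, "grip": 0.04}
    - {"x": 0.137, "y": -0.0045, "z": -0.004, "wx": -0.28, "wy": 0, "wz": 0, "grip": 0.04}
    - {"x": 0.137, "y": -0.0045, "z": -0.004, "wx": -0.28, "wy": 0, "wz": 0, "grip": 0.04}
    - {"x": 0.137, "y": -0.0045, "z": -0.004, "wx": -0.28, "wy": 0, "wz": 0, "grip": 0.04}
  squeeze: 30

```text
time_s: 2.2
eef_pos: [0.4792, -0.0245, 0.0163]
orientation: [1.122, 1.565, -0.169]
ft_force: [2.0, 1.0, 6.4]
width: 0.73
```

>>> carry_out:
  commands:
    - {"x": -0.03, "y": 0, "z": 0, "wx": 0, "wy": 0, "wz": 0, "grip": 0.04}
    - {"x": -0.08, "y": 0, "z": 0, "wx": 0, "wy": 0, "wz": 0, "grip": 0.04}
    - {"x": -0.14, "y": 0, "z": 0, "wx": 0, "wy": 0, "wz": 0, "grip": 0.04}
    - {"x": -0.19, "y": 0, "z": 0, "wx": 0, "wy": 0, "wz": 0, "grip": 0.04}
    - {"x": -0.19, "y": 0, "z": 0, "wx": 0, "wy": 0, "wz": 0, "grip": 0.04}

```text
time_s: 2.82
eef_pos: [0.4798, -0.0248, 0.2095]
orientation: [1.046, 1.56, -0.245]
ft_force: [0.6, -0.4, -2.2]
width: 0.728
```

```bash
python3 - <<'E'
from h import *
print('tcp',cur()[0],cur()[2]['ft_force'].round(1),cur()[2]['width'])
for n in('scene','side','wrist'):
    f=n=='wrist'; s=snap(n) if f else load(n); w=(fcloud if f else cloud)(s); hsv=cv2.cvtColor(s['img'],cv2.COLOR_RGB2HSV); x,y,z=w[...,0],w[...,1],w[...,2]
    near=np.hypot(x-.502,y+.26)<.075
    m=near&(hsv[...,1]<60)&(hsv[...,2]>120)&(z>.018)&(z<.048)
    nn,l,st,c=cv2.connectedComponentsWithStats(m.astype(np.uint8))
    if nn<2: continue
    m=(l==1+st[1:,4].argmax()).astype(np.uint8)
    k=max(cv2.findContours(m,cv2.RETR_EXTERNAL,cv2.CHAIN_APPROX_NONE)[0],key=len)[:,0]
    print(n,m.sum(),ring(ray(s,k,.033,f)),'zmed',np.median(z[m>0]))
s=load('wrist'); w=fcloud(s); x,y,z=w[...,0],w[...,1],w[...,2]; near=np.hypot(x-.502,y+.26)<.14
p=near&(z>.085)&(z<.13); nn,l,st,c=cv2.connectedComponentsWithStats(p.astype(np.uint8))
for i in range(1,nn):
    if st[i,4]>15: print(' post',c[i].round(1),st[i,4],np.median(w[l==i],0).round(4))
save('w3',s['img'])
plan([.502,-.26,.2],.28)
E
```

```text
tcp [ 0.47976124 -0.02480062  0.20954513] [ 0.6 -0.4 -2.2] 0.7280397595307277
scene 710 (array([ 0.4943, -0.2596]), np.float64(0.0565), 71) zmed 0.029199316652941176
side 1156 (array([ 0.4971, -0.2595]), np.float64(0.057), 93) zmed 0.028668693102964382
wrist 154 (array([ 0.4623, -0.2475]), np.float64(0.0156), 51) zmed 0.025876510284584237
 post [185.9 410.8] 193 [ 0.4044 -0.2188  0.1107]
t 2.88 shift [ 0.0068 -0.0417  0.2332] rot [-0.      0.0025 -0.004 ]
```

View pics/w3.png

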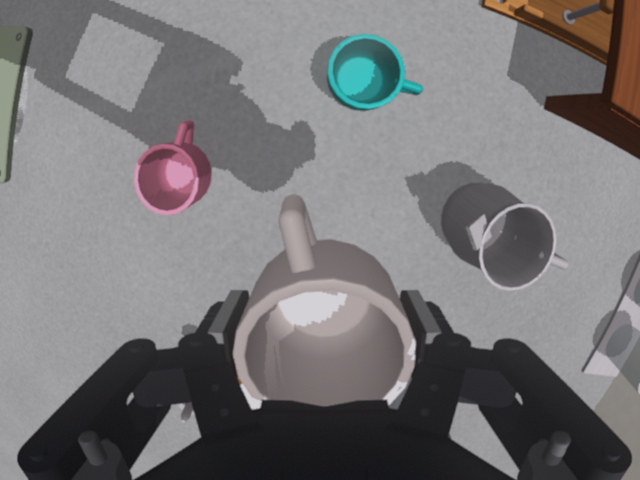

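The wrist picture shows the cup held squarely between the pads, ear at (297,230) clear of both fingers, and the pink cup, turquoise cup and jug undisturbed.

>>> carry_out:
  commands:
    - {"x": 0, "y": -0.01, "z": 0.05, "wx": 0, "wy": 0, "wz": 0, "grip": 0.04}
    - {"x": 0, "y": -0.022, "z": 0.11, "wx": 0, "wy": 0, "wz": 0, "grip": 0.04}
    - {"x": 0, "y": -0.034, "z": 0.17, "wx": 0, "wy": 0, "wz": 0, "grip": 0.04}
    - {"x": 0, "y": -0.044, "z": 0.215, "wx": 0, "wy": 0, "wz": 0, "grip": 0.04}
    - {"x": 0, "y": -0.0473, "z": 0.231, "wx": 0, "wy": 0.0025, "wz": -0.004, "grip": 0.04}
    - {"x": 0, "y": -0.0473, "z": 0.231, "wx": 0, "wy": 0.0025, "wz": -0.004, "grip": 0.04}
    - {"x": 0.05, "y": -0.0473, "z": 0.231, "wx": 0, "wy": 0.0025, "wz": -0.004, "grip": 0.04}
    - {"x": 0.09, "y": -0.0473, "z": 0.231, "wx": 0, "wy": 0.0025, "wz": -0.004, "grip": 0.04}
    - {"x": 0.12, "y": -0.0473, "z": 0.231, "wx": 0, "wy": 0.0025, "wz": -0.004, "grip": 0.04}
    - {"x": 0.145, "y": -0.0473, "z": 0.231, "wx": 0, "wy": 0.0025, "wz": -0.004, "grip": 0.04}
    - {"x": 0.155, "y": -0.0473, "z": 0.231, "wx": 0, "wy": 0.0025, "wz": -0.004, "grip": 0.04}

```text
time_s: 4.25
eef_pos: [0.4933, -0.2558, 0.047]
orientation: [-2.37, 1.561, 2.625]
ft_force: [0.6, 0.3, -1.6]
width: 0.727
```

```bash
python3 - <<'E'
from h import *
plan([.4957,-.2596,.042],.28); print(cur()[0],cur()[2]['ft_force'].round(1))
E
```

```text
t 4.25 shift [0.0049 0.0013 0.0044] rot [ 0.0021 -0.0072  0.007 ]
[ 0.49328023 -0.25580649  0.04696181] [ 0.6  0.3 -1.6]
```

>>> carry_out:
  commands:
    - {"x": 0, "y": 0.0013, "z": 0.0044, "wx": 0.002, "wy": -0.007, "wz": 0.007, "grip": 0.04}
    - {"x": 0.003, "y": 0.0013, "z": 0.0044, "wx": 0.002, "wy": -0.007, "wz": 0.007, "grip": 0.04}
    - {"x": 0.005, "y": 0.0013, "z": 0.0044, "wx": 0.002, "wy": -0.007, "wz": 0.007, "grip": 0.04}
    - {"x": 0.006, "y": 0.0013, "z": 0.0044, "wx": 0.002, "wy": -0.007, "wz": 0.007, "grip": 0.04}
    - {"x": 0.006, "y": 0.0013, "z": 0.0044, "wx": 0.002, "wy": -0.007, "wz": 0.007, "grip": 0.04}

```text
time_s: 4.88
eef_pos: [0.4974, -0.2631, 0.0434]
orientation: [0.598, 1.565, -0.695]
ft_force: [-0.1, -0.2, -0.4]
width: 0.727
```

>>> carry_out:
  commands:
    - {"x": 0.0015, "y": 0, "z": 0, "wx": 0, "wy": 0, "wz": 0, "grip": 0.04}
    - {"x": 0.0015, "y": 0, "z": 0, "wx": 0, "wy": 0, "wz": 0, "grip": 0.075}
    - {"x": 0.0015, "y": 0, "z": 0, "wx": 0, "wy": 0, "wz": 0, "grip": 0.08}
    - {"x": 0.0015, "y": 0, "z": 0, "wx": 0, "wy": 0, "wz": 0, "grip": 0.08}
    - {"x": -0.03, "y": 0, "z": 0, "wx": 0, "wy": 0, "wz": 0, "grip": 0.08}
    - {"x": -0.08, "y": 0, "z": 0, "wx": 0, "wy": 0, "wz": 0, "grip": 0.08}
    - {"x": -0.14, "y": 0, "z": 0, "wx": 0, "wy": 0, "wz": 0, "grip": 0.08}
    - {"x": -0.2, "y": 0, "z": 0, "wx": 0, "wy": 0, "wz": 0, "grip": 0.08}
    - {"x": -0.22, "y": 0, "z": 0, "wx": 0, "wy": 0, "wz": 0, "grip": 0.08}
    - {"x": -0.22, "y": 0, "z": 0.0, "wx": 0, "wy": 0, "wz": 0, "grip": 0.08}

```text
time_s: 6.12
eef_pos: [0.4976, -0.263, 0.266]
orientation: [0.62, 1.56, -0.673]
ft_force: [0.7, 0.4, -1.4]
width: 0.94
```

```bash
cat > posts.py <<'E'
from h import *
def posts(s,f=True,v=True):
    w=(fcloud if f else cloud)(s); x,y,z=w[...,0],w[...,1],w[...,2]; near=np.hypot(x-.502,y+.26)<.125
    p=near&(z>.085)&(z<.13)
    nn,l,st,c=cv2.connectedComponentsWithStats(p.astype(np.uint8))
    for i in range(1,nn):
        if st[i,4]>15:
            q=w[l==i]; t=q[(abs(q[:,2]-.1)<.006)]; e=t[:,:2]*1000
            print(' post',c[i].round(1),st[i,4],np.median(q,0).round(4),'collar',len(t),cv2.minEnclosingCircle(e.astype(np.float32)) if len(t) else '')
E
python3 - <<'E'
from posts import *
c,R,o=cur(); print(c,o['ft_force'].round(1))
s=snap('wrist'); w=fcloud(s); x,y,z=w[...,0],w[...,1],w[...,2]
posts(s)
m=(np.hypot(x-.497,y+.262)<.045)&(z>.074)&(z<.092); print('cup rim',m.sum(),ring(w[m]),np.median(z[m]))
save('w4',s['img'])
for n in('scene','side'):
    print(n); t=snap(n); w=cloud(t); x,y,z=w[...,0],w[...,1],w[...,2]; m=(np.hypot(x-.497,y+.262)<.04)&(z>.074)&(z<.095); print('cup rim',m.sum(),ring(w[m]),np.median(z[m])); posts(t,False)
E
```

```text
[ 0.49759666 -0.26301619  0.2660208 ] [ 0.7  0.4 -1.4]
 post [230.9 138.4] 641 [ 0.4061 -0.2204  0.1008] collar 519 ((404.3428039550781, -221.7042999267578), 12.372862815856934)
 post [429.4 138.7] 618 [ 0.5633 -0.1757  0.1008] collar 498 ((565.5008544921875, -175.29173278808594), 12.258506774902344)
 post [461.  225.2] 46 [ 0.6246 -0.2401  0.0882] collar 0 
 post [239.5 279.6] 530 [ 0.4406 -0.3411  0.1007] collar 416 ((439.64837646484375, -344.27301025390625), 12.87226390838623)
 post [420.3 279. ] 520 [ 0.5982 -0.2957  0.1007] collar 404 ((600.897705078125, -297.8512878417969), 12.621663093566895)
cup rim 1282 (array([ 0.496 , -0.2625]), np.float64(0.0285), 933) 0.08297930212302448
scene
cup rim 118 (array([ 0.4961, -0.2631]), np.float64(0.0286), 83) 0.08183093722590962
 post [231.9 199.5] 41 [ 0.4397 -0.3418  0.103 ] collar 23 ((435.0585021972656, -343.1028137207031), 13.093873977661133)
 post [269.1 201.2] 42 [ 0.4055 -0.2197  0.1039] collar 26 ((402.06170654296875, -220.23629760742188), 14.683867454528809)
 post [224.  239.1] 43 [ 0.6014 -0.2965  0.1029] collar 28 ((597.7738647460938, -297.4898986816406), 14.067438125610352)
 post [263.5 240.9] 47 [ 0.5659 -0.1731  0.1008] collar 30 ((563.2190551757812, -175.54656982421875), 12.11539363861084)
side
cup rim 195 (array([ 0.4967, -0.2657]), np.float64(0.0287), 135) 0.08202159275715992
 post [359.6 260.5] 48 [ 0.5643 -0.1798  0.102 ] collar 39 ((566.6405029296875, -176.0910186767578), 12.691564559936523)
 post [399.9 280.9] 71 [ 0.5995 -0.3008  0.1018] collar 47 ((600.7051391601562, -299.6233215332031), 12.319801330566406)
 post [324.  299.1] 73 [ 0.4033 -0.224   0.1018] collar 53 ((404.86090087890625, -222.14920043945312), 12.877548217773438)
 post [366.3 324. ] 80 [ 0.4382 -0.3476  0.1026] collar 56 ((440.0299072265625, -345.5519714355469), 12.231250762939453)
```

View pics/w4.png

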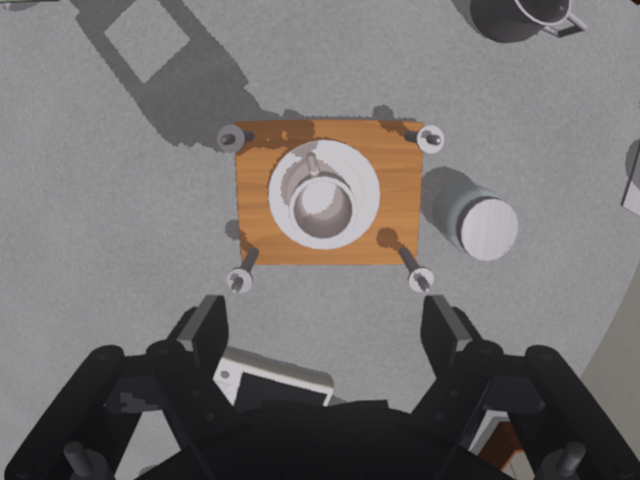

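The wrist picture shows the cup upright in the saucer (rim at (323,205)), and the four collars at (231,138), (430,139), (239,280) and (420,279), all clear. Next, the tray.

```bash
python3 - <<'E'
from h import *
s=load('wrist'); w=fcloud(s); hsv=cv2.cvtColor(s['img'],cv2.COLOR_RGB2HSV); x,y,z=w[...,0],w[...,1],w[...,2]
m=((np.hypot(x-.497,y+.26)<.075)&(hsv[...,1]<60)&(z>.02)&(z<.045)).astype(np.uint8)
k=max(cv2.findContours(m,cv2.RETR_EXTERNAL,cv2.CHAIN_APPROX_NONE)[0],key=len)[:,0]; print('saucer',ring(ray(s,k,.033)))
plan([.57,.23,.25],.047)
E
```

```text
saucer (array([ 0.4968, -0.26  ]), np.float64(0.0572), 315)
t 6.28 shift [ 0.0106  0.2066 -0.4521] rot [ 0.231   0.0015 -0.0009]
```

>>> carry_out:
  commands:
    - {"x": 0, "y": 0.025, "z": -0.056, "wx": 0.03, "wy": 0, "wz": 0, "grip": 0.08}
    - {"x": 0, "y": 0.05, "z": -0.112, "wx": 0.06, "wy": 0, "wz": 0, "grip": 0.08}
    - {"x": 0.0, "y": 0.076, "z": -0.168, "wx": 0.09, "wy": 0, "wz": 0, "grip": 0.07}
    - {"x": 0.0, "y": 0.102, "z": -0.224, "wx": 0.12, "wy": 0, "wz": 0, "grip": 0.06}
    - {"x": 0, "y": 0.128, "z": -0.28, "wx": 0.15, "wy": 0, "wz": 0, "grip": 0.05}
    - {"x": 0, "y": 0.154, "z": -0.336, "wx": 0.18, "wy": 0, "wz": 0, "grip": 0.05}
    - {"x": 0.01, "y": 0.18, "z": -0.392, "wx": 0.21, "wy": 0, "wz": 0, "grip": 0.05}
    - {"x": 0.01, "y": 0.2, "z": -0.44, "wx": 0.231, "wy": 0, "wz": 0, "grip": 0.05}
    - {"x": 0.01, "y": 0.2066, "z": -0.452, "wx": 0.231, "wy": 0, "wz": 0, "grip": 0.05}
    - {"x": 0.01, "y": 0.2066, "z": -0.452, "wx": 0.231, "wy": 0, "wz": 0, "grip": 0.05}
    - {"x": 0.01, "y": 0.2066, "z": -0.452, "wx": 0.231, "wy": 0, "wz": 0, "grip": 0.05}

```text
time_s: 7.65
eef_pos: [0.5709, 0.2275, 0.251]
orientation: [0.465, 1.565, -1.06]
ft_force: [0.2, 0.0, 0.3]
width: 0.586
```

```bash
python3 - <<'E'
from h import *
c,R,o=cur(); print(c,R.as_matrix()[:,1])
s=snap('wrist'); save('w5',s['img']); w=fcloud(s); x,y,z=w[...,0],w[...,1],w[...,2]
hsv=cv2.cvtColor(s['img'],cv2.COLOR_RGB2HSV)
a=(x>.53)&(x<.66)&(y>.15)&(y<.45); sat=(hsv[...,1]>60)&(hsv[...,0]<25)
r=a&(abs(z-.034)<.005)
nn,l,st,cc=cv2.connectedComponentsWithStats(r.astype(np.uint8))
for i in range(1,nn):
    if st[i,4]>40: q=w[l==i]; print('rim',cc[i].round(),st[i,4],np.median(q,0).round(4),cv2.minAreaRect((q[:,:2]*1000).astype(np.float32)))
b=(abs(z-.124)<.005)&(y>.1)&(y<.45)&(x<.7); q=w[b]; print('riser top',b.sum(),q.min(0),q.max(0))
# front edge: min x per y bin
yb=np.arange(.17,.40,.01); e=np.array([[q[abs(q[:,1]-t)<.005][:,0].min(),t] for t in yb if (abs(q[:,1]-t)<.005).sum()>5]); print(np.polyfit(e[:,1],e[:,0],1))
E
```

```text
[0.57086801 0.22750506 0.2510444 ] [0.99896283 0.04547051 0.0023873 ]
rim [389.  54.] 587 [0.6254 0.3776 0.0342] ((626.030029296875, 378.045654296875), (68.14552307128906, 8.78827953338623), 5.379940032958984)
rim [329. 131.] 1040 [0.5721 0.296  0.0343] ((572.1160888671875, 297.7140808105469), (10.554976463317871, 100.12798309326172), 5.360820770263672)
rim [386. 206.] 470 [0.6322 0.2271 0.0343] ((632.5490112304688, 226.27920532226562), (54.75849533081055, 8.695670127868652), 5.144509315490723)
riser top 19026 [0.64556459 0.14278363 0.11900162] [0.69999938 0.41836907 0.1275213 ]
[-0.04503531  0.66359697]
```

View pics/w5.png

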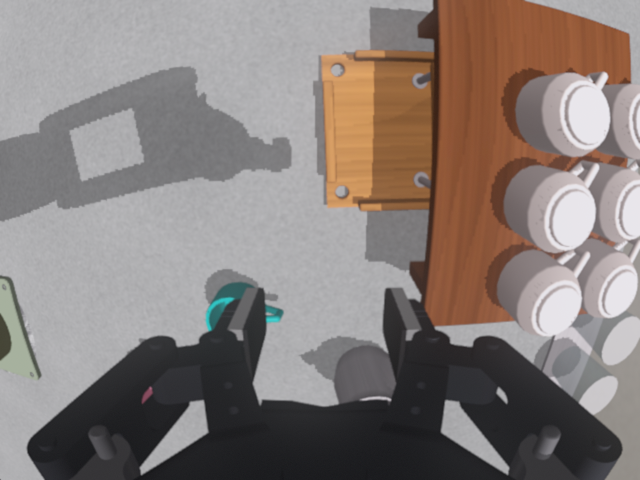

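The wrist picture shows the tray's front rim at (329,131), its corner holes at (337,70) and (341,191), and the bow's rods at (420,80), just under the riser edge. The rim's measured size is 10.5 x 100 mm, which matches.

```bash
python3 - <<'E'
from h import *
plan([.572,.2975,.017],.0935)
E
```

```text
t 7.7 shift [ 0.2341  0.0034 -0.071 ] rot [-0.0485  0.0045 -0.0029]
```

>>> carry_out:
  commands:
    - {"x": 0, "y": 0.003, "z": -0.05, "wx": -0.0485, "wy": 0.0045, "wz": -0.003, "grip": 0.05}
    - {"x": 0.05, "y": 0.003, "z": -0.071, "wx": -0.0485, "wy": 0.0045, "wz": -0.003, "grip": 0.05}
    - {"x": 0.1, "y": 0.003, "z": -0.071, "wx": -0.0485, "wy": 0.0045, "wz": -0.003, "grip": 0.05}
    - {"x": 0.15, "y": 0.0034, "z": -0.071, "wx": -0.0485, "wy": 0.0045, "wz": -0.003, "grip": 0.05}
    - {"x": 0.19, "y": 0.0034, "z": -0.071, "wx": -0.0485, "wy": 0.0045, "wz": -0.003, "grip": 0.05}
    - {"x": 0.215, "y": 0.0034, "z": -0.071, "wx": -0.0485, "wy": 0.0045, "wz": -0.003, "grip": 0.05}
    - {"x": 0.227, "y": 0.0034, "z": -0.071, "wx": -0.0485, "wy": 0.0045, "wz": -0.003, "grip": 0.05}
    - {"x": 0.23, "y": 0.0034, "z": -0.071, "wx": -0.0485, "wy": 0.0045, "wz": -0.003, "grip": 0.05}

```text
time_s: 8.7
eef_pos: [0.5724, 0.2984, 0.0215]
orientation: [2.35, 1.57, 0.873]
ft_force: [-0.6, 0.0, -0.0]
width: 0.587
```

```bash
python3 - <<'E'
from h import *
plan([.572,.2975,.017],.0935); print(cur()[2]['ft_force'],cur()[0])
E
```

```text
t 8.7 shift [ 0.0045 -0.0004  0.0009] rot [ 0.0006 -0.0005 -0.0005]
[-0.6227149   0.00615128 -0.03022732] [0.57235432 0.29844109 0.0214879 ]
```

>>> carry_out:
  commands:
    - {"x": 0.003, "y": 0, "z": 0, "wx": 0, "wy": 0, "wz": 0, "grip": 0.03}
    - {"x": 0.003, "y": 0, "z": 0, "wx": 0, "wy": 0, "wz": 0, "grip": 0.0}
    - {"x": 0.003, "y": 0, "z": 0, "wx": 0, "wy": 0, "wz": 0, "grip": 0.0}
    - {"x": 0.003, "y": 0, "z": 0, "wx": 0, "wy": 0, "wz": 0, "grip": 0.0}
    - {"x": 0.003, "y": 0, "z": 0, "wx": 0, "wy": 0, "wz": 0, "grip": 0.0}
    - {"x": 0.003, "y": 0, "z": 0, "wx": 0, "wy": 0, "wz": 0, "grip": 0.0}
  squeeze: 30

```text
time_s: 9.45
eef_pos: [0.5731, 0.2996, 0.0199]
orientation: [1.914, 1.568, 0.438]
ft_force: [-0.2, -2.0, 6.1]
width: 0.107
```

>>> carry_out:
  commands:
    - {"x": 0.003, "y": -0.008, "z": 0, "wx": 0, "wy": 0, "wz": 0, "grip": 0.0}
    - {"x": 0.003, "y": -0.02, "z": 0, "wx": 0, "wy": 0, "wz": 0, "grip": 0.0}
    - {"x": 0.003, "y": -0.036, "z": 0, "wx": 0, "wy": 0, "wz": 0, "grip": 0.0}
    - {"x": 0.003, "y": -0.052, "z": 0, "wx": 0, "wy": 0, "wz": 0, "grip": 0.0}
    - {"x": 0.003, "y": -0.068, "z": 0, "wx": 0, "wy": 0, "wz": 0, "grip": 0.0}
    - {"x": 0.003, "y": -0.084, "z": 0, "wx": 0, "wy": 0, "wz": 0, "grip": 0.0}
    - {"x": 0.003, "y": -0.1, "z": 0, "wx": 0, "wy": 0, "wz": 0, "grip": 0.0}
    - {"x": 0.003, "y": -0.114, "z": 0, "wx": 0, "wy": 0, "wz": 0, "grip": 0.0}
    - {"x": 0.003, "y": -0.124, "z": 0, "wx": 0, "wy": 0, "wz": 0, "grip": 0.0}
    - {"x": 0.003, "y": -0.13, "z": 0, "wx": 0, "wy": 0, "wz": 0, "grip": 0.0}
    - {"x": 0.003, "y": -0.13, "z": 0, "wx": 0, "wy": 0, "wz": 0, "grip": 0.0}
    - {"x": 0.003, "y": -0.13, "z": 0, "wx": 0, "wy": 0, "wz": 0, "grip": 0.0}

```text
time_s: 10.95
eef_pos: [0.4496, 0.2895, 0.0198]
orientation: [1.853, 1.554, 0.378]
ft_force: [6.4, 0.7, 10.5]
width: 0.107
```

>>> carry_out:
  commands:
    - {"x": -0.004, "y": 0, "z": 0, "wx": 0, "wy": 0, "wz": 0, "grip": 0.0}
    - {"x": -0.004, "y": 0, "z": 0, "wx": 0, "wy": 0, "wz": 0, "grip": 0.03}
    - {"x": -0.004, "y": 0, "z": 0, "wx": 0, "wy": 0, "wz": 0, "grip": 0.05}
    - {"x": -0.004, "y": 0, "z": 0, "wx": 0, "wy": 0, "wz": 0, "grip": 0.05}
    - {"x": -0.03, "y": 0, "z": 0, "wx": 0, "wy": 0, "wz": 0, "grip": 0.05}
    - {"x": -0.08, "y": 0, "z": 0, "wx": 0, "wy": 0, "wz": 0, "grip": 0.05}
    - {"x": -0.14, "y": 0.02, "z": 0.02, "wx": 0, "wy": 0, "wz": 0, "grip": 0.05}
    - {"x": -0.19, "y": 0.06, "z": 0.05, "wx": 0, "wy": 0, "wz": 0, "grip": 0.05}
    - {"x": -0.21, "y": 0.095, "z": 0.07, "wx": 0, "wy": 0, "wz": 0, "grip": 0.05}
    - {"x": -0.21, "y": 0.095, "z": 0.07, "wx": 0, "wy": 0, "wz": 0, "grip": 0.05}
    - {"x": -0.21, "y": 0.095, "z": 0.07, "wx": 0, "wy": 0, "wz": 0, "grip": 0.05}

```text
time_s: 12.32
eef_pos: [0.5427, 0.2261, 0.2243]
orientation: [-1.934, 1.569, 2.873]
ft_force: [-0.1, 0.3, -0.2]
width: 0.583
```

```bash
cat > tray.py <<'E'
from h import *
c,R,o=cur(); print(c,o['ft_force'].round(1))
s=snap('wrist'); save('w6',s['img']); w=fcloud(s); x,y,z=w[...,0],w[...,1],w[...,2]
a=(x>.40)&(x<.645)&(y>.15)&(y<.45)
for h in(.034,.086):
    r=a&(abs(z-h)<.006)
    nn,l,st,cc=cv2.connectedComponentsWithStats(r.astype(np.uint8))
    for i in range(1,nn):
        if st[i,4]>100: q=w[l==i]; print(h,cc[i].round(),st[i,4],np.median(q,0).round(4),cv2.minAreaRect((q[:,:2]*1000).astype(np.float32)))
b=a&(abs(z-.01)<.005); q=w[b]; print('board',np.median(q[:,2]),cv2.minAreaRect((q[:,:2]*1000).astype(np.float32)))
E
python3 tray.py
```

```text
[0.54266185 0.22608566 0.22426691] [-0.1  0.3 -0.2]
0.034 [326.  53.] 1413 [0.5292 0.369  0.0343] ((529.5726318359375, 369.5217590332031), (135.19915771484375, 8.907733917236328), 5.462794303894043)
0.034 [223. 136.] 1243 [0.4431 0.2859 0.0342] ((442.2044372558594, 285.4361572265625), (11.005958557128906, 99.57422637939453), 5.514495372772217)
0.034 [429. 137.] 1234 [0.6301 0.3035 0.0342] ((630.8024291992188, 303.56097412109375), (11.267784118652344, 99.44241333007812), 5.779421329498291)
0.034 [326. 217.] 1300 [0.5439 0.2189 0.0343] ((544.2609252929688, 218.73155212402344), (136.0211639404297, 8.192279815673828), 5.529046535491943)
0.086 [326. 134.] 2882 [0.5366 0.295  0.0863] ((536.735107421875, 294.308837890625), (14.200817108154297, 120.99869537353516), 5.8612823486328125)
board 0.010587377393233122 ((536.5599365234375, 294.3052062988281), (201.16549682617188, 160.0211181640625), 5.515442848205566)
```

View pics/w6.png

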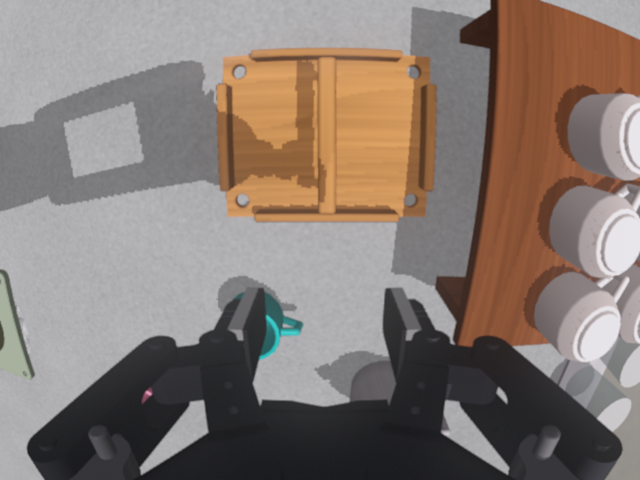

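The wrist picture shows the tray standing free on the counter with its bow at (326,134) and all four holes visible. Its far edge is at (435,140), clear of the riser edge at (490,150). The frame measures 201 x 160 mm, and the bow top is at 86 mm.

```bash
python3 - <<'E'
from h import *
plan([.5366,.2943,.061],.0963)
E
```

```text
t 12.38 shift [ 0.1627  0.0017 -0.0681] rot [-0.0004 -0.0005  0.0032]
```

>>> carry_out:
  commands:
    - {"x": 0.0, "y": 0.0015, "z": -0.05, "wx": 0, "wy": 0, "wz": 0.003, "grip": 0.05}
    - {"x": 0.03, "y": 0.0017, "z": -0.068, "wx": 0, "wy": 0, "wz": 0.003, "grip": 0.05}
    - {"x": 0.07, "y": 0.0017, "z": -0.068, "wx": 0, "wy": 0, "wz": 0.003, "grip": 0.05}
    - {"x": 0.11, "y": 0.0017, "z": -0.068, "wx": 0, "wy": 0, "wz": 0.003, "grip": 0.05}
    - {"x": 0.14, "y": 0.0017, "z": -0.068, "wx": 0, "wy": 0, "wz": 0.003, "grip": 0.05}
    - {"x": 0.155, "y": 0.0017, "z": -0.068, "wx": 0, "wy": 0, "wz": 0.003, "grip": 0.05}
    - {"x": 0.1625, "y": 0.0017, "z": -0.068, "wx": 0, "wy": 0, "wz": 0.003, "grip": 0.05}
    - {"x": 0.1625, "y": 0.0017, "z": -0.068, "wx": 0, "wy": 0, "wz": 0.003, "grip": 0.05}

```text
time_s: 13.38
eef_pos: [0.539, 0.2944, 0.0633]
orientation: [1.761, 1.567, 0.286]
ft_force: [-0.4, 0.4, -0.2]
width: 0.588
```

```bash
python3 - <<'E'
from h import *
plan([.5366,.2943,.061],.0963); print(cur()[0],cur()[2]['ft_force'])
E
```

```text
t 13.38 shift [ 0.0023 -0.0025 -0.0001] rot [-0.0005 -0.0008 -0.004 ]
[0.53904256 0.29444463 0.06327146] [-0.36971815  0.40758739 -0.15264065]
```

>>> carry_out:
  commands:
    - {"x": 0.002, "y": -0.0025, "z": 0, "wx": 0, "wy": 0, "wz": -0.004, "grip": 0.05}
    - {"x": 0.002, "y": -0.0025, "z": 0, "wx": 0, "wy": 0, "wz": -0.004, "grip": 0.03}
    - {"x": 0.002, "y": -0.0025, "z": 0, "wx": 0, "wy": 0, "wz": -0.004, "grip": 0.0}
    - {"x": 0.002, "y": -0.0025, "z": 0, "wx": 0, "wy": 0, "wz": -0.004, "grip": 0.0}
    - {"x": 0.002, "y": -0.0025, "z": 0, "wx": 0, "wy": 0, "wz": -0.004, "grip": 0.0}
    - {"x": 0.002, "y": -0.0025, "z": 0, "wx": 0, "wy": 0, "wz": -0.004, "grip": 0.0}
    - {"x": 0.002, "y": -0.0025, "z": 0, "wx": 0, "wy": 0, "wz": -0.004, "grip": 0.0}
  squeeze: 60

```text
time_s: 14.25
eef_pos: [0.5374, 0.2942, 0.062]
orientation: [2.167, 1.569, 0.692]
ft_force: [0.0, -0.6, 5.3]
width: 0.156
```

```bash
python3 - <<'E'
from h import *
plan([.5366,.2943,.061],.0963); print(cur()[0],cur()[2]['ft_force'],cur()[1].as_matrix()[:,1])
E
```

```text
t 14.25 shift [ 0.001  -0.0008 -0.0002] rot [-0.0008 -0.001  -0.0015]
[0.53736908 0.29416404 0.06195206] [ 0.04547497 -0.59486828  5.29591533] [0.99544282 0.09534871 0.0014898 ]
```

>>> carry_out:
  commands:
    - {"x": -0.01, "y": 0, "z": 0, "wx": 0, "wy": 0, "wz": 0, "grip": 0.0}
    - {"x": -0.03, "y": 0, "z": 0, "wx": 0, "wy": 0, "wz": 0, "grip": 0.0}
    - {"x": -0.06, "y": 0, "z": 0, "wx": 0, "wy": 0, "wz": 0, "grip": 0.0}
    - {"x": -0.09, "y": 0, "z": 0, "wx": 0, "wy": 0, "wz": 0, "grip": 0.0}
    - {"x": -0.12, "y": 0, "z": 0, "wx": 0, "wy": 0, "wz": 0, "grip": 0.0}
    - {"x": -0.15, "y": 0, "z": 0, "wx": 0, "wy": 0, "wz": 0, "grip": 0.0}
    - {"x": -0.165, "y": 0, "z": 0, "wx": 0, "wy": 0, "wz": 0, "grip": 0.0}
    - {"x": -0.17, "y": 0, "z": 0, "wx": 0, "wy": 0, "wz": 0, "grip": 0.0}
    - {"x": -0.17, "y": 0, "z": 0, "wx": 0, "wy": 0, "wz": 0, "grip": 0.0}

```text
time_s: 15.38
eef_pos: [0.5361, 0.2937, 0.2302]
orientation: [-1.723, 1.569, 3.085]
ft_force: [-0.3, 0.3, -5.8]
width: 0.156
```

```bash
python3 - <<'E'
from h import *
c,R,o=cur(); print(c,o['ft_force'].round(1),o['torque'].round(2),o['width'])
s=snap('wrist'); w=fcloud(s); x,y,z=w[...,0],w[...,1],w[...,2]; save('w7',s['img'])
a=(x>.4)&(x<.66)&(y>.2)&(y<.42); h=z-(c[2]-.062)
for lo,hi,nm in((.028,.04,'rim'),(.005,.016,'board')):
    r=a&(h>lo)&(h<hi); nn,l,st,cc=cv2.connectedComponentsWithStats(r.astype(np.uint8))
    for i in range(1,nn):
        if st[i,4]>150:
            q=w[l==i]; A=np.c_[q[:,:2]-q[:,:2].mean(0),np.ones(len(q))]; print(nm,cc[i].round(),st[i,4],q.mean(0).round(4),'plane',np.linalg.lstsq(A,q[:,2],rcond=None)[0].round(4),cv2.minAreaRect((q[:,:2]*1000).astype(np.float32)))
plan([.5026,-.2598,c[2]],.280)
E
```

```text
[0.5360535  0.29365122 0.23015534] [-0.3  0.3 -5.8] [-0.01 -0.02 -0.05] 0.15625450459414864
rim [324. 124.] 4800 [0.5277 0.369  0.2024] plane [-0.0047  0.0261  0.2024] ((527.5510864257812, 369.0025939941406), (135.3633575439453, 8.036237716674805), 5.509025573730469)
rim [151. 265.] 3367 [0.4416 0.2891 0.2018] plane [-0.3272 -0.0329  0.2018] ((440.89373779296875, 284.6571960449219), (11.64184284210205, 99.94671630859375), 5.37357759475708)
rim [498. 265.] 3326 [0.6274 0.3069 0.2015] plane [0.3122 0.0284 0.2015] ((628.9950561523438, 302.5328063964844), (11.2247896194458, 100.4705581665039), 5.382038593292236)
board [324. 224.] 55372 [0.533  0.3139 0.1788] plane [-0.002  -0.001   0.1788] ((534.01904296875, 300.21795654296875), (201.32383728027344, 145.988525390625), 5.51200532913208)
t 15.43 shift [-4.000e-04 -8.580e-02  5.476e-01] rot [-0.1845 -0.0002  0.0029]
```

>>> carry_out:
  commands:
    - {"x": 0, "y": -0.002, "z": 0.012, "wx": 0, "wy": 0, "wz": 0, "grip": 0.0}
    - {"x": 0, "y": -0.005, "z": 0.035, "wx": -0.01, "wy": 0, "wz": 0, "grip": 0.0}
    - {"x": 0, "y": -0.011, "z": 0.07, "wx": -0.02, "wy": 0, "wz": 0, "grip": 0.0}
    - {"x": 0, "y": -0.017, "z": 0.11, "wx": -0.035, "wy": 0, "wz": 0, "grip": 0.0}
    - {"x": 0, "y": -0.024, "z": 0.155, "wx": -0.05, "wy": 0, "wz": 0, "grip": 0.0}
    - {"x": 0, "y": -0.031, "z": 0.2, "wx": -0.07, "wy": 0, "wz": 0, "grip": 0.0}
    - {"x": 0, "y": -0.038, "z": 0.245, "wx": -0.09, "wy": 0, "wz": 0, "grip": 0.0}
    - {"x": 0, "y": -0.045, "z": 0.29, "wx": -0.11, "wy": 0, "wz": 0, "grip": 0.0}
    - {"x": 0, "y": -0.052, "z": 0.335, "wx": -0.13, "wy": 0, "wz": 0, "grip": 0.0}
    - {"x": 0, "y": -0.058, "z": 0.375, "wx": -0.15, "wy": 0, "wz": 0, "grip": 0.0}
    - {"x": 0, "y": -0.062, "z": 0.4, "wx": -0.17, "wy": 0, "wz": 0, "grip": 0.0}
    - {"x": 0, "y": -0.064, "z": 0.41, "wx": -0.18, "wy": 0, "wz": 0, "grip": 0.0}

```text
time_s: 16.92
eef_pos: [0.511, -0.1221, 0.2301]
orientation: [-2.366, 1.569, 2.619]
ft_force: [-0.2, 0.9, -5.5]
width: 0.154
```

```bash
python3 - <<'E'
from h import *
c,R,o=cur(); print(c,o['ft_force'].round(1))
plan([.5037,-.2594,c[2]],.280)
E
```

```text
[ 0.51100984 -0.12207393  0.23005995] [-0.2  0.9 -5.5]
t 16.93 shift [-1.000e-04 -4.410e-02  1.303e-01] rot [-0.0068 -0.0014  0.0014]
```

>>> carry_out:
  commands:
    - {"x": 0, "y": -0.01, "z": 0.03, "wx": -0.003, "wy": 0, "wz": 0, "grip": 0.0}
    - {"x": 0, "y": -0.023, "z": 0.07, "wx": -0.005, "wy": 0, "wz": 0, "grip": 0.0}
    - {"x": 0, "y": -0.035, "z": 0.105, "wx": -0.006, "wy": 0, "wz": 0, "grip": 0.0}
    - {"x": 0, "y": -0.042, "z": 0.124, "wx": -0.006, "wy": 0, "wz": 0, "grip": 0.0}
    - {"x": 0, "y": -0.044, "z": 0.13, "wx": -0.006, "wy": 0, "wz": 0, "grip": 0.0}
    - {"x": 0, "y": -0.044, "z": 0.13, "wx": -0.006, "wy": 0, "wz": 0, "grip": 0.0}
    - {"x": 0, "y": -0.044, "z": 0.13, "wx": -0.006, "wy": 0, "wz": 0, "grip": 0.0}
    - {"x": 0, "y": -0.044, "z": 0.13, "wx": -0.006, "wy": 0, "wz": 0, "grip": 0.0}

```text
time_s: 17.92
eef_pos: [0.5053, -0.2564, 0.2307]
orientation: [3.018, 1.57, 1.73]
ft_force: [0.5, 0.5, -5.2]
width: 0.155
```

```bash
cat > chk.py <<'E'
from h import *
def chk():
    c,R,o=cur(); print(c.round(4),o['ft_force'].round(1)); plan([.5037,-.2594,c[2]],.280)
    s=snap('wrist'); w=fcloud(s); x,y,z=w[...,0],w[...,1],w[...,2]
    a=(np.hypot(x-c[0],y-c[1])<.16); h=z-(c[2]-.062); Y=R.as_matrix()[:,1]; yy=[]
    for lo,hi,nm in((.028,.04,'rim'),(.005,.016,'board')):
        r=a&(h>lo)&(h<hi); nn,l,st,cc=cv2.connectedComponentsWithStats(r.astype(np.uint8))
        for i in range(1,nn):
            if st[i,4]>150:
                q=w[l==i]; A=np.c_[q[:,:2]-q[:,:2].mean(0),np.ones(len(q))]; print(nm,cc[i].round(),st[i,4],'plane',np.linalg.lstsq(A,q[:,2],rcond=None)[0].round(4),cv2.minAreaRect((q[:,:2]*1000).astype(np.float32)))
    return s
E
python3 - <<'E'
from chk import *
save('w8',chk()['img'])
E
```

```text
[ 0.5053 -0.2564  0.2307] [ 0.5  0.5 -5.2]
t 17.93 shift [-0.     -0.0023  0.0025] rot [ 0.0029 -0.001  -0.0001]
rim [324. 124.] 4796 plane [-0.008   0.0286  0.2031] ((482.95703125, -183.66024780273438), (136.39776611328125, 8.024886131286621), 16.243732452392578)
rim [151. 265.] 3350 plane [-0.3077 -0.0898  0.2023] ((413.4905090332031, -282.852783203125), (11.261494636535645, 100.4774398803711), 16.220815658569336)
rim [498. 265.] 3343 plane [0.3087 0.0889 0.2023] ((594.970703125, -229.78543090820312), (11.1884765625, 99.97077941894531), 16.310054779052734)
board [324. 224.] 55358 plane [-0.0002  0.0002  0.1794] ((502.2647705078125, -249.40216064453125), (200.84634399414062, 145.3827362060547), 16.384239196777344)
```

>>> carry_out:
  commands:
    - {"x": 0.005, "y": -0.0025, "z": 0.003, "wx": 0.003, "wy": 0, "wz": 0, "grip": 0.0}
    - {"x": 0.015, "y": -0.0025, "z": 0.003, "wx": 0.003, "wy": 0, "wz": 0, "grip": 0.0}
    - {"x": 0.025, "y": -0.0025, "z": 0.003, "wx": 0.003, "wy": 0, "wz": 0, "grip": 0.0}
    - {"x": 0.033, "y": -0.0025, "z": 0.003, "wx": 0.003, "wy": 0, "wz": 0, "grip": 0.0}
    - {"x": 0.037, "y": -0.0025, "z": 0.003, "wx": 0.003, "wy": 0, "wz": 0, "grip": 0.0}
    - {"x": 0.037, "y": -0.0025, "z": 0.003, "wx": 0.003, "wy": 0, "wz": 0, "grip": 0.0}
    - {"x": 0.037, "y": -0.0025, "z": 0.003, "wx": 0.003, "wy": 0, "wz": 0, "grip": 0.0}

```text
time_s: 18.85
eef_pos: [0.5038, -0.2612, 0.1941]
orientation: [1.544, 1.57, 0.252]
ft_force: [-0.8, 0.1, -5.6]
width: 0.152
```

```bash
python3 - <<'E'
from chk import *
s=chk(); im=s['img']; save('w9',im)
E
```

```text
[ 0.5038 -0.2612  0.1941] [-0.8  0.1 -5.6]
t 18.85 shift [ 0.      0.0004 -0.0018] rot [-0.0015  0.     -0.0006]
rim [324. 124.] 4806 plane [-0.0075  0.0299  0.1664] ((482.2020568847656, -188.33804321289062), (135.63697814941406, 8.017839431762695), 15.975728988647461)
rim [151. 265.] 3337 plane [-0.3008 -0.088   0.1656] ((411.80816650390625, -287.1485900878906), (11.243481636047363, 99.89219665527344), 16.09947395324707)
rim [498. 265.] 3351 plane [0.3049 0.0856 0.1657] ((593.4175415039062, -234.9706573486328), (11.16094970703125, 99.8697280883789), 15.561302185058594)
board [324. 224.] 55380 plane [ 0.0011 -0.0008  0.1428] ((501.0376892089844, -254.31515502929688), (201.08477783203125, 145.56973266601562), 16.148338317871094)
```

View pics/w9.png

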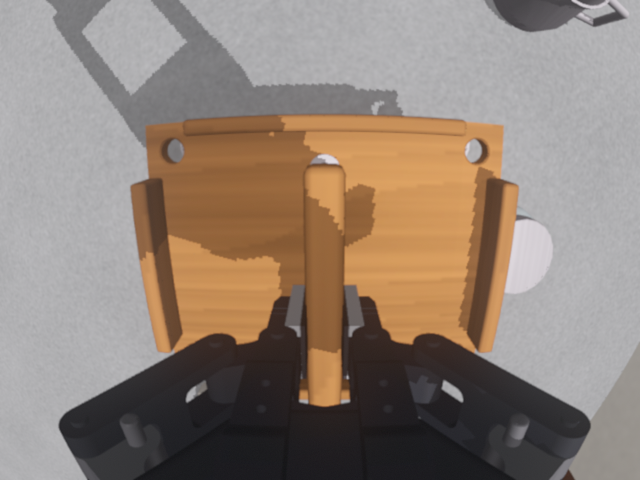

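The wrist picture shows the tray held level with the pins' grey under both visible holes at (174,150) and (476,150). The residual is about 1.5 mm in y, so I correct that and lower.

>>> carry_out:
  commands:
    - {"x": 0, "y": 0.0003, "z": -0.0014, "wx": 0, "wy": 0, "wz": 0, "grip": 0.0}
    - {"x": 0, "y": 0.0003, "z": -0.0014, "wx": 0, "wy": 0, "wz": 0, "grip": 0.0}
    - {"x": 0.003, "y": 0.0003, "z": -0.0014, "wx": 0, "wy": 0, "wz": 0, "grip": 0.0}
    - {"x": 0.006, "y": 0.0003, "z": -0.0014, "wx": 0, "wy": 0, "wz": 0, "grip": 0.0}
    - {"x": 0.006, "y": 0.0003, "z": -0.0014, "wx": 0, "wy": 0, "wz": 0, "grip": 0.0}
    - {"x": 0.006, "y": 0.0003, "z": -0.0014, "wx": 0, "wy": 0, "wz": 0, "grip": 0.0}

```text
time_s: 19.65
eef_pos: [0.5034, -0.2596, 0.1876]
orientation: [-3.05, 1.57, 1.941]
ft_force: [-0.9, -0.6, -5.1]
width: 0.149
```

```bash
python3 - <<'E'
from chk import *
s=chk(); im=s['img']; save('w10',np.hstack([im[110:190,120:240],im[110:190,420:540]]),3)
E
```

```text
[ 0.5034 -0.2596  0.1876] [-0.9 -0.6 -5.1]
t 19.65 shift [ 0.      0.0003 -0.0001] rot [-0.0015 -0.0008  0.0001]
rim [324. 124.] 4796 plane [-0.0074  0.0259  0.1599] ((481.6148986816406, -186.71514892578125), (135.38502502441406, 8.038363456726074), 16.010578155517578)
rim [151. 265.] 3336 plane [-0.306  -0.0887  0.1591] ((411.30413818359375, -285.626708984375), (11.260052680969238, 100.44852447509766), 15.870559692382812)
rim [498. 265.] 3337 plane [0.3094 0.0887 0.1591] ((593.1844482421875, -233.3333740234375), (11.105090141296387, 99.86578369140625), 16.134397506713867)
board [324. 224.] 55325 plane [ 1.000e-04 -0.000e+00  1.362e-01] ((500.4169616699219, -253.05364990234375), (201.1558380126953, 145.80885314941406), 15.998780250549316)
```

View pics/w10.png

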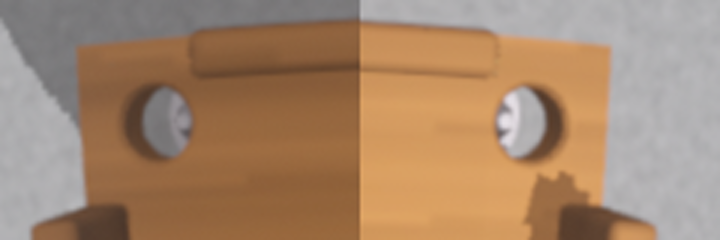

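The crop shows both pins at mirror-image positions in their holes, (183,120) and (508,120). Centre agrees to about 0.5 mm. Lowering.

>>> carry_out:
  commands:
    - {"x": 0.003, "y": 0.0002, "z": 0, "wx": 0, "wy": 0, "wz": 0, "grip": 0.0}
    - {"x": 0.006, "y": 0.0002, "z": 0, "wx": 0, "wy": 0, "wz": 0, "grip": 0.0}
    - {"x": 0.009, "y": 0.0002, "z": 0, "wx": 0, "wy": 0, "wz": 0, "grip": 0.0}
    - {"x": 0.012, "y": 0.0002, "z": 0, "wx": 0, "wy": 0, "wz": 0, "grip": 0.0}
    - {"x": 0.012, "y": 0.0002, "z": 0, "wx": 0, "wy": 0, "wz": 0, "grip": 0.0}

```text
time_s: 20.32
eef_pos: [0.5033, -0.2593, 0.1752]
orientation: [-2.766, 1.569, 2.225]
ft_force: [-0.3, -0.3, -4.9]
width: 0.152
```

```bash
python3 - <<'E'
from chk import *
chk()
E
```

```text
[ 0.5033 -0.2593  0.1752] [-0.3 -0.3 -4.9]
t 20.32 shift [-0.      0.0004  0.0002] rot [-0.0015 -0.0015  0.0006]
rim [324. 124.] 4796 plane [-0.0098  0.0322  0.1476] ((480.85430908203125, -186.61972045898438), (136.16859436035156, 8.034568786621094), 15.99526596069336)
rim [151. 265.] 3357 plane [-0.3132 -0.0899  0.1467] ((411.34136962890625, -285.35113525390625), (11.107629776000977, 100.25093841552734), 16.30044174194336)
rim [498. 265.] 3334 plane [0.3001 0.0861 0.1467] ((592.988037109375, -233.0425567626953), (10.939245223999023, 100.03839111328125), 15.90782642364502)
board [324. 224.] 55362 plane [-0.0006  0.0005  0.1238] ((499.8776550292969, -252.49462890625), (201.58621215820312, 145.45285034179688), 15.821669578552246)
```

>>> carry_out:
  commands:
    - {"x": 0.003, "y": 0.0002, "z": 0, "wx": 0, "wy": 0, "wz": 0, "grip": 0.0}
    - {"x": 0.006, "y": 0.0002, "z": 0, "wx": 0, "wy": 0, "wz": 0, "grip": 0.0}
    - {"x": 0.009, "y": 0.0002, "z": 0, "wx": 0, "wy": 0, "wz": 0, "grip": 0.0}
    - {"x": 0.011, "y": 0.0002, "z": 0, "wx": 0, "wy": 0, "wz": 0, "grip": 0.0}
    - {"x": 0.012, "y": 0.0002, "z": 0, "wx": 0, "wy": 0, "wz": 0, "grip": 0.0}
    - {"x": 0.012, "y": 0.0002, "z": 0, "wx": 0, "wy": 0, "wz": 0, "grip": 0.0}

```text
time_s: 21.12
eef_pos: [0.5037, -0.2594, 0.1636]
orientation: [-3.057, 1.57, 1.934]
ft_force: [1.2, -0.1, -5.4]
width: 0.152
```

>>> carry_out:
  commands:
    - {"x": 0.0008, "y": 0, "z": 0, "wx": 0, "wy": 0, "wz": 0, "grip": 0.0}
    - {"x": 0.0014, "y": 0, "z": 0, "wx": 0, "wy": 0, "wz": 0, "grip": 0.0}
    - {"x": 0.002, "y": 0, "z": 0, "wx": 0, "wy": 0, "wz": 0, "grip": 0.0}
    - {"x": 0.002, "y": 0, "z": 0, "wx": 0, "wy": 0, "wz": 0, "grip": 0.0}

```text
time_s: 21.62
eef_pos: [0.5038, -0.2595, 0.162]
orientation: [2.982, 1.57, 1.69]
ft_force: [0.3, 0.4, -2.7]
width: 0.146
```

Part of the weight is on the collars (the force fell from -5.4 to -2.7 N). I'll settle it the last bit, release and rise.

>>> carry_out:
  commands:
    - {"x": 0.001, "y": 0, "z": 0, "wx": 0, "wy": 0, "wz": 0, "grip": 0.0}
    - {"x": 0.001, "y": 0, "z": 0, "wx": 0, "wy": 0, "wz": 0, "grip": 0.0}
    - {"x": 0.001, "y": 0, "z": 0, "wx": 0, "wy": 0, "wz": 0, "grip": 0.02}
    - {"x": 0.001, "y": 0, "z": 0, "wx": 0, "wy": 0, "wz": 0, "grip": 0.04}
    - {"x": 0.001, "y": 0, "z": 0, "wx": 0, "wy": 0, "wz": 0, "grip": 0.05}
    - {"x": 0.001, "y": 0, "z": 0, "wx": 0, "wy": 0, "wz": 0, "grip": 0.05}
    - {"x": -0.02, "y": 0, "z": 0, "wx": 0, "wy": 0, "wz": 0, "grip": 0.05}
    - {"x": -0.06, "y": 0, "z": 0, "wx": 0, "wy": 0, "wz": 0, "grip": 0.05}
    - {"x": -0.11, "y": 0, "z": 0.03, "wx": 0, "wy": 0, "wz": 0, "grip": 0.05}
    - {"x": -0.16, "y": 0, "z": 0.06, "wx": 0, "wy": 0, "wz": 0, "grip": 0.05}
    - {"x": -0.16, "y": 0, "z": 0.07, "wx": 0, "wy": 0, "wz": 0, "grip": 0.05}
    - {"x": -0.16, "y": 0, "z": 0.07, "wx": 0, "wy": 0, "wz": 0, "grip": 0.05}

```text
time_s: 23.12
eef_pos: [0.5228, -0.3272, 0.3207]
orientation: [-2.827, 1.569, 2.163]
ft_force: [-0.0, -0.4, -0.4]
width: 0.587
```

```bash
python3 - <<'E'
from h import *
c,R,o=cur(); print(c,o['ft_force'].round(1))
s=snap('wrist'); w=fcloud(s); x,y,z=w[...,0],w[...,1],w[...,2]; a=np.hypot(x-.503,y+.26)<.16
for lo,hi,nm in((.129,.139,'rim'),(.105,.115,'board'),(.180,.192,'bow')):
    r=a&(z>lo)&(z<hi); nn,l,st,cc=cv2.connectedComponentsWithStats(r.astype(np.uint8))
    for i in range(1,nn):
        if st[i,4]>150:
            q=w[l==i]; A=np.c_[q[:,:2]-q[:,:2].mean(0),np.ones(len(q))]; print(nm,cc[i].round(),st[i,4],'plane',np.linalg.lstsq(A,q[:,2],rcond=None)[0].round(4),cv2.minAreaRect((q[:,:2]*1000).astype(np.float32)))
b=snap('side'); snap('scene'); im=b['img'][220:370,270:440]
save('end',np.hstack([cv2.resize(s['img'],(440,330)),cv2.resize(im,(360,330))]))
E
```

```text
[ 0.52276073 -0.32716211  0.3207377 ] [-0.  -0.4 -0.4]
rim [324.  50.] 1412 plane [-0.0547  0.1947  0.134 ] ((481.7152099609375, -186.8976287841797), (135.84266662597656, 8.696556091308594), 16.039989471435547)
rim [429. 135.] 1248 plane [0.1647 0.0478 0.134 ] ((593.8341064453125, -233.3355712890625), (11.50564956665039, 99.84574890136719), 15.969805717468262)
rim [220. 135.] 1227 plane [-0.1642 -0.0464  0.134 ] ((411.69012451171875, -285.7474670410156), (11.042403221130371, 98.8653335571289), 15.852548599243164)
rim [325. 216.] 1297 plane [ 0.0479 -0.1642  0.134 ] ((523.9652709960938, -332.3537292480469), (135.41140747070312, 8.046371459960938), 16.011783599853516)
board [271. 133.] 13282 plane [0.0002 0.0013 0.1106] ((450.30096435546875, -274.6982116699219), (91.89939880371094, 160.9927520751953), 16.19890022277832)
board [378. 132.] 13253 plane [-0.0011  0.0008  0.1106] ((555.2141723632812, -244.45387268066406), (91.57836151123047, 159.42593383789062), 16.11540412902832)
bow [325. 133.] 2947 plane [-0.0044  0.0004  0.1862] ((502.66680908203125, -259.24151611328125), (14.120567321777344, 121.81710815429688), 16.071462631225586)
```

View pics/end.png

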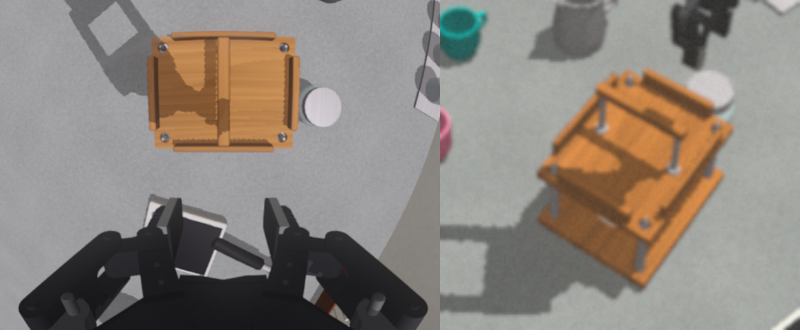

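The final picture shows all four pins through their holes. The board top is at 110 mm and level, and the tray centre is within 1 mm of the stand's. Handing in.

```bash
python3 -c "
from cell import workorder; print(workorder.job_done())"
```

```text
the job is handed in; nothing more can be done
None
```

The stand is made up and handed in at about 23 s of the 67 s allowed; the hand-in gave no verdict.

- **Cup:** I stood the white cup on the saucer. The check after release put it about 2.6 mm from the saucer's centre, with its rim at 83 mm, which means it is on the saucer's floor. I could not see it again once the tray was on.
- **Tray drawn out:** I pulled it about 125 mm by its front rim and let go. It stood flat and free on the counter, its far end about 15 mm clear of the riser.
- **Tray on the stand:** I took it up by the bow, carried it level and lowered it over the posts, still gripped until it was on the collars. The last check showed:
  - all four pins through their holes, and the board top at 110–111 mm, as it should be on the collars;
  - tilt under 0.002 rad, centre within 1 mm of the stand's, and yaw within 0.1° of it;
  - gripper clear, with no meaningful force on it.

Two things disagreed or went less than cleanly:
- The arm settled 2–5 mm off several commands, so I corrected from fresh measurements.
- During the pull I commanded 3 mm too low by mistake, which pressed on the tray with about 10 N.

The jug, jar and tamper were never touched. I did not measure their positions again at the end.

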